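# Clear the stack of biscuit tins and stow the cookie stamp

## Robot

A 6-joint arm with a two-finger parallel gripper is mounted at the origin on the work surface. World frame = base frame: x ahead of the robot, y to its left, z up, the work surface at z = 0. Lengths are in m, angles in rad, forces in N, time in s.
With the tool pointing down it reaches from about 0.3 to 0.75 m from the base axis. Payload 8.5 kg.
Tool frame: the origin (TCP) lies midway between the tips of the shut fingers; the grasp point (between the pads) lies tcp_to_grasp behind it (tcp_to_grasp is the distance from the TCP to the grasp point, in m); z points along the fingers, y is the line along which they close (so a half turn about z gives the same grasp; the last joint's range is limited). The gripper opens to 85 mm and grips with 20 to 120 N. Pads are 22 mm wide; open, the fingers measure 114 mm over their backs; the gripper's body (76 mm by 85 mm) begins 54 mm behind the grasp point. The pads swing forward as they close: fully open they stand 13 mm farther back than shut.
Start: joints at [-1.55, 0.381, 1.297, -0, 1.464, -0.215], TCP at [0.128, -0.535, 0.195] pointing down, gripper open.
Joint ranges: [-3.11, 3.11], [-0.89, 2.33], [0.22, 2.48], [-1.42, 4.56], [0.17, 2.85], [-2.88, 2.88]. Speed limits (rad/s): [2.39, 2.39, 3.14, 3.14, 3.14, 3.14].

## Interface

Orientations are given as a unit quaternion [x, y, z, w].
In Python, from bench import get_state, camera, close_job, outline_of, pinpoint, tcp_to_grasp gives the robot as it stands.
- The arm moves only by the tool play_rows, never from a script. Its argument "commands" is one flat list of numbers, 7 for each row, row after row: the shift along the tool's x, y, z in m, then the turn, a rotation vector about the tool's x, y, z in degrees, then the gripper command: -1 is shut, 1 is fully open, values between are in proportion. A call has 1 to 12 rows; each row shifts and turns the commanded pose from where the row before left it, along the tool's axes as they then stand; what a row does not reach is not made up. A row lasts 1/8 s, in which the tool goes at most 62.5 mm and 10.7 degrees, less where a joint would pass 70% of its speed; a pose out of reach is approached as far as the arm can. A call with a gripper value outside its range is refused whole. The fingers move at their own pace and stop on an object; the grip force is fixed at half the most. Time passes only in rows, so rows that do not move let the fingers close. It gives the time, the measured TCP pose, the force, the opening and the grip force at its end, in the units of the state.
- get_state(): the state, without advancing time (a new reading comes with each control period).
- camera(name): name is "scene" or "top"; returns a dict with "frame" (480x640x3 uint8, blue, green, red), "z_map" (480x640 float32, m along the optical axis (not along the pixel's ray), 0 where there is no reading), "fx", "fy", "cx", "cy" (pixels), "R" (3x3) and "t" (3): a world point X has camera coordinates R X + t. Camera axes: x right, y down, z forward; pixel columns grow to the right and rows downward; lengths in m; the calibration is good to about 2 mm. A picture is of the moment at which its call begins.
- close_job(): hands the job in; it is judged then, once.
Trained networks look in the newest picture that a camera, given by its name, has taken for a name from the list of things; names that differ only in an ending like _2 or _b are one class to them, and where a whole thing is asked for, a point or a joint stands for the part that bears it (a point fixed in the world has none). Each returns a list of dicts, best first, with "confidence" (0 to 1); they miss things now and then, are a little off and sometimes report something else, mostly with a low value. They report only what shows in the picture. A call takes as long as a camera call. They do not tell look-alikes from the thing itself.
- outline_of(camera, label): "pixels" (480x640 bool, what is visible of it).
- pinpoint(camera, label): "at" ([x, y, z] in m, in world coordinates, good to about 4 mm: a listed point, or the origin of a listed thing).
The state is a dict: "time_s": time; "q": joint angles; "joint_vel": joint speeds; "effort": joint torques, N m; "tcp_pos": TCP position; "eef_rot": TCP orientation; "wrist_force": force on the tool from outside, world axes, zero at the start; "wrist_torque": the same for the moment, N m; "finger_gap": finger opening in m; "finger_force": force on a finger pad.
Only numpy, scipy, OpenCV 4.12 (cv2) and the standard library are available. Lean on these libraries where they do the work, as an engineer would, in place of code of your own. Each camera call takes 0.05 s, during which the arm holds its last target. There are 200 camera calls.

## Task

Take the stack apart: swing the blue tray of the baker's box fully up and over, stand the cookie stamp upright in the compartment underneath, and lower the tray fully down again. Set each tin flat on the platter whose liner has the colour of its lid, centred and lengthwise along the platter, without ever tipping a tin over. At the end let go of everything.

Things in the scene. Friction and masses are not known exactly. Their poses are not given: they have to be found in the camera images.
- stamp_mid (a point): wooden cookie stamp standing on top of the stack: pale disc 40 mm across and 14 mm high at the foot, upright dark round handle above it, 22 to 24 mm across, up to 52 mm over its foot. About 70 g. Point: on its axis, half-way up (26 mm above its underside); z up.
- tin_large_mid (a point): oblong biscuit tin with flat blue lid, closed and rigid: 116 mm long (its x), 62 mm wide (its y), 40 mm high; bottom of the stack, on the table. Point: its centre, half-way up. About 300 g, varies. In the stack each tin lies roughly centred on and parallel to the larger one beneath.
- tin_medium_mid (a point): oblong biscuit tin with flat red lid, closed and rigid: 88 mm long (its x), 54 mm wide (its y), 38 mm high; lies on the blue tin. Point: its centre, half-way up. About 200 g, varies. In the stack each tin lies roughly centred on and parallel to the larger one beneath.
- tin_small_mid (a point): oblong biscuit tin with flat green lid, closed and rigid: 60 mm long (its x), 46 mm wide (its y), 36 mm high; lies on the red tin and carries the stamp. Point: its centre, half-way up. About 130 g, varies. In the stack each tin lies roughly centred on and parallel to the larger one beneath.
- platter_blue: flat white rimless serving platter with a blue liner, fixed to the table: 136 mm long (its x), 90 mm wide (its y), 6 mm thick. Origin: centre of its underside, on the table.
- platter_red: flat white rimless serving platter with a red liner, fixed to the table: 136 mm long (its x), 90 mm wide (its y), 6 mm thick. Origin: centre of its underside, on the table.
- platter_green: flat white rimless serving platter with a green liner, fixed to the table: 136 mm long (its x), 90 mm wide (its y), 6 mm thick. Origin: centre of its underside, on the table.
- box_in (a point): white baker's box, fixed: outside 150 mm (its x) by 130 mm (its y) by 65 mm high, walls 4 mm; one compartment, at the start covered by the blue cantilever tray. Point: centre of the compartment's floor, 5 mm above the table; x points the way the tray swings out, z up. Thin steel links stand beside its y sides, 72 mm from the middle.
- tray_handle (a point): blade handle of the blue tray (116 mm along box x by 134 mm, walls 20 mm). Upright pale wooden blade in the tray's middle, 50 mm along the box's x, 12 mm thick along its y. Point: in the blade, 13 mm below its top, 33 mm above the tray's floor; tray underside 67 mm above the table when down. Axes as the box's: the tray stays level. No other contents within 28 mm of the middle in x.
- tray_arm (a joint): swing of the tray's parallel links, rad: 0 tray down on the box, 1.658 (stop) fully up and over. At q the handle has moved from its place at 0 by 110 mm x (cos 0.611 - cos(0.611+q)) along the box's x (160 mm at the stop) and 110 mm x (sin(0.611+q) - sin 0.611) up (47 mm at most, 21 mm at the stop). Needs about 3 N, stays where it is left.
There are look-alikes about, which are no part of the job. Leave any black or yellow look-alike of the part that bears tin_medium_mid alone.

How it is judged:
On the way, in this order (a step that is already met when the one before it is completed fails the run):
1. the tray is swung fully up and over (joint above 1.4) (value of joint tray_arm above 1.4 rad), for 0.2 s.
2. the stamp stands in the compartment with the tray still up (x of stamp_mid in the frame of box_in between -0.06 and 0.06 m and y of stamp_mid in the frame of box_in between -0.05 and 0.05 m and z of stamp_mid in the frame of box_in between 0.015 and 0.034 m and angle between stamp_mid's own z axis and vertical below 0.2 rad and value of joint tray_arm above 1.2 rad), for 0.2 s.
At the end, for the whole second after the job is handed in: Stamp upright (0.2 rad) on the compartment floor, tray down (joint below 0.08), each tin flat and at rest on the platter of its lid's colour, centre within 15 mm of the platter's, length within 0.21 rad of the platter's length (x of stamp_mid in the frame of box_in between -0.06 and 0.06 m and y of stamp_mid in the frame of box_in between -0.05 and 0.05 m and z of stamp_mid in the frame of box_in between 0.015 and 0.034 m and angle between stamp_mid's own z axis and vertical below 0.2 rad and value of joint tray_arm below 0.08 rad and linear speed of each of stamp, tin_large, tin_medium, tin_small below 0.02 m/s and horizontal distance between tin_large_mid and platter_blue below 0.015 m and angle between the x axis of tin_large_mid and the x axis of platter_blue, either way round below 0.21 rad and angle between each of tin_large_mid, tin_medium_mid, tin_small_mid's own z axis and vertical below 0.08 rad and height (world z) of tin_large_mid between 0.021 and 0.031 m and horizontal distance between tin_medium_mid and platter_red below 0.015 m and angle between the x axis of tin_medium_mid and the x axis of platter_red, either way round below 0.21 rad and height (world z) of tin_medium_mid between 0.02 and 0.03 m and horizontal distance between tin_small_mid and platter_green below 0.015 m and angle between the x axis of tin_small_mid and the x axis of platter_green, either way round below 0.21 rad and height (world z) of tin_small_mid between 0.019 and 0.029 m); the robot touches nothing.
It fails at once if a tin is tipped (more than 0.6 rad) (angle between any of tin_large_mid, tin_medium_mid, tin_small_mid's own z axis and vertical above 0.6 rad).
It also fails if it takes over 141 s, if anything falls off the work surface, if the arm or the gripper's body presses on something with over 40 N, if the wrist force passes 120 N, or if a joint passes its speed limit or range.

## Working session

There is one attempt and no reset: what is moved stays moved. The work goes in short steps, Python scripts to look and compute and a tool call to move; the robot and the scene stay as the last step left them, time stands still between calls to the robot, and variables do not carry over. Pictures are saved under pics/ and viewed, at most 14 in all, crops included, and the job is handed in when it is done.

Besides the shell and the picture viewer there is one more tool, called after "Call:" as name(argument=value, ...) on one line, values as JSON. play_rows: Moves the arm, as the interface text tells. Its arguments: {"type":"object","properties":{"commands":{"type":"array","items":{"type":"number"}}},"required":["commands"]}

```bash
mkdir -p pics; ls
python3 - <<'E'
from bench import *
import cv2
s=get_state();print({k:s[k] for k in('time_s','tcp_pos','eef_rot','finger_gap')},tcp_to_grasp)
for c in('scene','top'):
    d=camera(c);cv2.imwrite(f'pics/{c}0.png',d['frame']);print(c,d['R'],d['t'],d['fx'])
    for n in('stamp_mid','tin_large_mid','tin_medium_mid','tin_small_mid','platter_blue','platter_red','platter_green','box_in','tray_handle'):
        print(n,[( [round(float(v),3) for v in r['at']],round(r['confidence'],2)) for r in pinpoint(c,n)])
E
```

```text
pics
{'time_s': 0.0, 'tcp_pos': array([ 0.12847905, -0.53440983,  0.19419296]), 'eef_rot': array([ 9.93059154e-01,  1.17613535e-01,  7.44127655e-05, -7.53810515e-04]), 'finger_gap': 0.08517570598031898} 0.0187
scene [[-0.67999729  0.733204    0.00394676]
 [ 0.61537524  0.57362913 -0.54061348]
 [-0.39864394 -0.36518697 -0.84126184]] [ 0.36632291 -0.20535606  1.21838735] 464.7718645620918
stamp_mid [([0.489, -0.108, 0.142], 0.8), ([0.478, -0.299, 0.001], 0.46)]
tin_large_mid [([0.486, -0.105, 0.015], 0.91)]
tin_medium_mid [([0.675, 0.239, 0.019], 0.82), ([0.26, -0.419, 0.013], 0.75), ([0.486, -0.111, 0.059], 0.66)]
tin_small_mid [([0.482, -0.11, 0.094], 0.7), ([0.485, -0.11, 0.14], 0.44), ([0.48, -0.301, 0.0], 0.29)]
platter_blue [([0.673, -0.203, 0.002], 0.85), ([0.487, -0.111, 0.139], 0.75)]
platter_red [([0.482, -0.298, -0.003], 0.74)]
platter_green [([0.658, -0.006, 0.002], 0.76), ([0.479, -0.107, 0.014], 0.72)]
box_in [([0.435, 0.267, 0.005], 0.89)]
tray_handle [([0.433, 0.264, 0.104], 0.66)]
top [[ 8.19361464e-02 -9.96637441e-01 -5.27908221e-04]
 [-9.76082307e-01 -8.01392098e-02 -2.02091654e-01]
 [ 2.01369803e-01  1.70738932e-02 -9.79366471e-01]] [-0.09310771  0.48390323  1.29660548] 619.8761981181499
stamp_mid [([0.482, -0.11, 0.138], 0.53)]
tin_large_mid [([0.484, -0.107, 0.022], 0.92)]
tin_medium_mid [([0.26, -0.418, 0.022], 0.68), ([0.675, 0.242, 0.02], 0.6)]
tin_small_mid [([0.488, -0.109, 0.096], 0.62)]
platter_blue [([0.676, -0.205, 0.0], 0.64)]
platter_red [([0.477, -0.298, -0.001], 0.7)]
platter_green [([0.654, -0.014, -0.002], 0.8)]
box_in []
tray_handle [([0.438, 0.271, 0.101], 0.93)]
```

View pics/scene0.png

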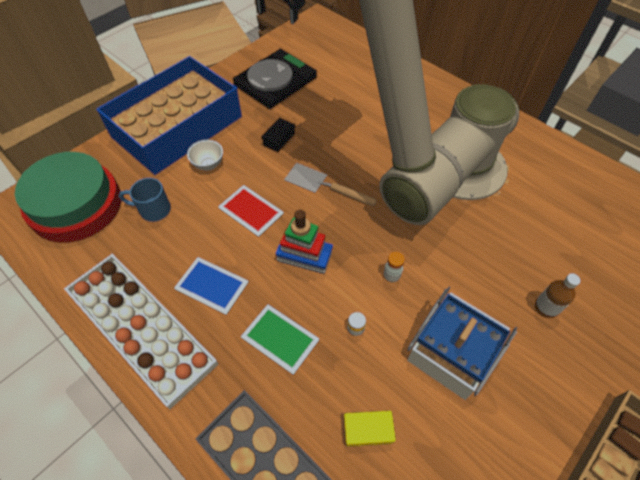

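View pics/top0.png

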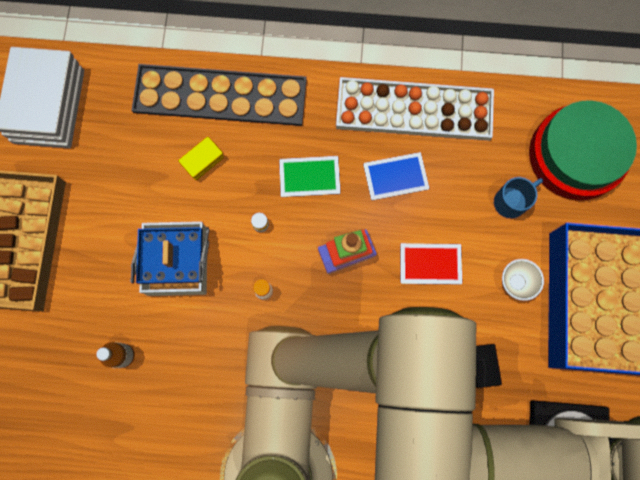

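Scene: the stack is at (303,242), with the platters red (250,209), blue (211,284) and green (280,338), and the box at (462,342). Candidates for the medium tin are the red one in the stack (303,242), the yellow block (369,428) and the black block (279,135). Only the red-lidded one in the stack fits. Next I'll measure orientations and take one enlarged crop of the stack and the box.

```bash
cat > h.py <<'E'
import numpy as np, cv2
from bench import *
def world(d,m):
    v,u=np.nonzero(m&(d['z_map']>0)); z=d['z_map'][v,u]
    P=np.c_[(u-d['cx'])/d['fx']*z,(v-d['cy'])/d['fy']*z,z]
    return (P-d['t'])@d['R'], v,u
def cloud(d): return world(d,np.ones((480,640),bool))
def colors(d):
    h=cv2.cvtColor(d['frame'],cv2.COLOR_BGR2HSV);H,S,V=[h[...,i].astype(int) for i in range(3)]
    k=(S>130)&(V>50)
    return {'red':k&((H<5)|(H>174)),'green':k&(H>45)&(H<80),'blue':k&(H>100)&(H<130)}
def rect(P):
    (c,s,a)=cv2.minAreaRect((P[:,:2]*1000).astype(np.float32))
    if s[0]<s[1]: s=s[::-1];a+=90
    return np.round(c,1),np.round(s,1),round((a+90)%180-90,1)
def sel(d,mask,lo,hi,c,r):
    P,_,_=world(d,mask); k=(P[:,2]>lo)&(P[:,2]<hi)&(np.hypot(P[:,0]-c[0],P[:,1]-c[1])<r); return P[k]
E
python3 - <<'E'
from h import *
T=camera('top');S=camera('scene')
for nm,d in(('top',T),('scene',S)):
    C=colors(d)
    for n,c,lo,hi,r in(('red',(.48,-.298),-.01,.03,.09),('blue',(.675,-.204),-.01,.03,.09),('green',(.656,-.01),-.01,.03,.09),('blue',(.486,-.108),.028,.052,.08),('red',(.486,-.108),.068,.09,.08),('green',(.486,-.108),.105,.125,.06),('blue',(.435,.268),.06,.1,.12)):
        P=sel(d,C[n],lo,hi,c,r)
        if len(P)>10: print(nm,n,lo,len(P),rect(P),P[:,2].mean().round(4))
    A,_,_=cloud(d); n=np.hypot(A[:,0]-.435,A[:,1]-.267)<.13
    for lo,hi in((.05,.066),(.07,.08),(.09,.105),(.108,.13)):
        Q=A[n&(A[:,2]>lo)&(A[:,2]<hi)]; 
        if len(Q)>10: print(nm,'box z',lo,len(Q),rect(Q),Q[:,2].mean().round(4))
    A2=A[(np.hypot(A[:,0]-.486,A[:,1]+.108)<.05)&(A[:,2]>.125)]
    print(nm,'stamp',A2[:,:2].mean(0),A2[:,2].max())
def up(d,u,v,w,h): return cv2.resize(d['frame'][v:v+h,u:u+w],(400,400),interpolation=cv2.INTER_CUBIC)
cv2.imwrite('pics/crop1.png',np.vstack([np.hstack([up(S,400,280,130,130),up(T,110,190,120,120)])[:400],]))
cv2.imwrite('pics/crop2.png',np.hstack([up(S,260,200,90,90),up(T,305,205,90,90)]))
E
```

```text
top red -0.01 1595 (array([ 475.7, -299.2]), array([116.6,  70.8]), -86.3) 0.0053
top blue -0.01 1452 (array([ 673.6, -209.5]), array([116.6,  72.1]), -74.6) 0.0052
top green -0.01 1428 (array([657.4, -11.1]), array([114.8,  71.9]), -81.5) 0.005
top red 0.068 83 (array([ 480.6, -113.2]), array([88. , 50.7]), -65.9) 0.0762
top green 0.105 156 (array([ 483.2, -112.8]), array([55.2, 41.5]), -69.3) 0.1128
top blue 0.06 2685 (array([433.6, 265.3]), array([135.3, 117.1]), -83.4) 0.0709
top box z 0.05 876 (array([433. , 265.3]), array([152.2, 149.7]), 5.2) 0.0623
top box z 0.07 1176 (array([424.8, 265. ]), array([151.4, 134.9]), -83.9) 0.0733
top box z 0.09 210 (array([430.8, 264.5]), array([149.9, 117.3]), -84.1) 0.098
top box z 0.108 150 (array([419.5, 263.7]), array([142.1,  76.4]), -82.7) 0.1133
top stamp [ 0.4787174  -0.11413271] 0.16943635198973053
scene red -0.01 1032 (array([ 476.7, -297.7]), array([117.5,  69. ]), -85.3) 0.0067
scene blue -0.01 1424 (array([ 674.5, -208.4]), array([115.2,  69. ]), -73.8) 0.0065
scene green -0.01 1700 (array([657.8,  -9.7]), array([113.5,  68.2]), -81.6) 0.0063
scene blue 0.028 436 (array([ 485.1, -105.9]), array([114.4,  62.5]), -64.4) 0.0393
scene red 0.068 377 (array([ 485.6, -108.4]), array([86.1, 53.5]), -64.7) 0.0774
scene green 0.105 223 (array([ 486.2, -109.4]), array([57.4, 44.8]), -69.0) 0.1133
scene blue 0.06 3154 (array([437.1, 267.7]), array([132. , 117.5]), -84.1) 0.0725
scene box z 0.05 568 (array([436.2, 267.4]), array([154. , 150.9]), 6.4) 0.0608
scene box z 0.07 2096 (array([436.7, 267.6]), array([150.4, 116.6]), -84.1) 0.0727
scene box z 0.09 176 (array([436.2, 268.4]), array([151. , 118.1]), -82.9) 0.097
scene box z 0.108 182 (array([421.5, 265.2]), array([140.3,  80.5]), -85.7) 0.1148
scene stamp [ 0.48908068 -0.10863306] 0.16867650873576562
```

View pics/crop1.png

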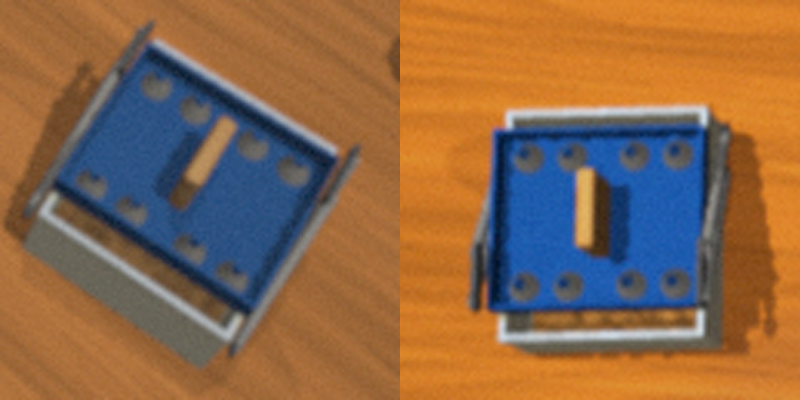

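View pics/crop2.png

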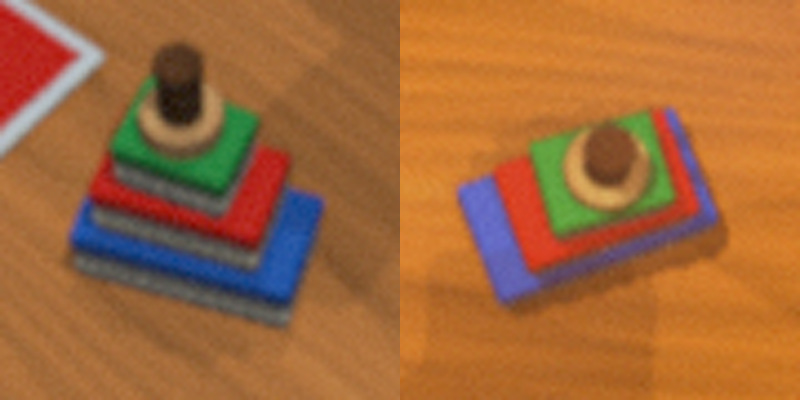

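The links' high ends lie towards -x, so the box's x axis is at about +6° from world x and the tray swings away from the robot. The stack crop shows the stamp on green, red and blue, and the red-lidded tin in the stack is the medium tin. Moving first towards the handle.

```bash
cat >> h.py <<'E'
from scipy.spatial.transform import Rotation as Ro
import sys
def go(*wps):
    """wps: (x,y,z[,yaw deg]) TCP waypoints; prints shift in tool axes, turn about tool z, rows"""
    s=get_state();R=Ro.from_quat(s['eef_rot']).as_matrix();p=s['tcp_pos']
    yaw=np.degrees(np.arctan2(R[1,0],R[0,0]))
    print('at',p.round(4),'yaw',round(yaw,1),'tilt',np.degrees(np.arccos(-R[2,2])).round(2),'gap',round(s['finger_gap'],4),'F',s['wrist_force'].round(1),'t',round(s['time_s'],1))
    for w in wps:
        a=np.radians(yaw);d=np.array(w[:3])-p;c,n=np.cos(a),np.sin(a)
        v=[d[0]*c+d[1]*n,d[0]*n-d[1]*c,-d[2]];t=0
        if len(w)>3: t=-((w[3]-yaw+180)%360-180)
        print(w,'shift',np.round(v,4),'len',np.linalg.norm(v).round(3),'then turn z',round(t,1)); p=np.array(w[:3]);yaw-=t
E
python3 -c "
from h import *
go((.38,-.1,.23),(.435,.2665,.20,6),(.435,.2665,.0833))"
```

```text
at [ 0.1285 -0.5348  0.1948] yaw 13.5 tilt 0.0 gap 0.0858 F [ 0.4  0.2 -0. ] t 1.1
(0.38, -0.1, 0.23) shift [ 0.3461 -0.364  -0.0352] len 0.503 then turn z 0
(0.435, 0.2665, 0.2, 6) shift [ 0.1391 -0.3435  0.03  ] len 0.372 then turn z 7.5
(0.435, 0.2665, 0.0833) shift [0.     0.     0.1167] len 0.117 then turn z 0
```

Call:
play_rows(commands=[0.0345,-0.0365,-0.0036,0,0,0,1,0.0345,-0.0365,-0.0036,0,0,0,1,0.0345,-0.0365,-0.0036,0,0,0,1,0.0345,-0.0365,-0.0036,0,0,0,1,0.0345,-0.0365,-0.0036,0,0,0,1,0.0345,-0.0365,-0.0036,0,0,0,1,0.0345,-0.0365,-0.0036,0,0,0,1,0.0345,-0.0365,-0.0036,0,0,0,1,0.0345,-0.0365,-0.0036,0,0,0,1,0.0345,-0.0365,-0.0036,0,0,0,1])

```text
time_s: 2.35
tcp_pos: [0.3793, -0.0977, 0.2312]
eef_rot: [0.993, 0.118, 0.0, 0.0]
wrist_force: [0.0, -0.7, -0.1]
finger_gap: 0.0856
finger_force: 0.0
```

```bash
python3 -c "
from h import *
go((.435,.2665,.18,6),(.435,.2665,.0833))"
```

```text
at [ 0.3793 -0.0977  0.2312] yaw 13.5 tilt 0.05 gap 0.0856 F [ 0.  -0.7 -0.1] t 2.4
(0.435, 0.2665, 0.18, 6) shift [ 0.1392 -0.3412  0.0512] len 0.372 then turn z 7.5
(0.435, 0.2665, 0.0833) shift [0.     0.     0.0967] len 0.097 then turn z 0
```

Call:
play_rows(commands=[0.0199,-0.0487,0.0073,0,0,0,0.2,0.0199,-0.0487,0.0073,0,0,0,0.2,0.0199,-0.0487,0.0073,0,0,0,0.2,0.0199,-0.0487,0.0073,0,0,0,0.2,0.0199,-0.0487,0.0073,0,0,0,0.2,0.0199,-0.0487,0.0073,0,0,0,0.2,0.0198,-0.049,0.0074,0,0,0,0.2,0,0,0,0,0,7.5,0.2,0,0,0,0,0,0,0.2])

```text
time_s: 3.48
tcp_pos: [0.4342, 0.2654, 0.1795]
eef_rot: [0.999, 0.053, -0.0, 0.0]
wrist_force: [-0.2, -0.2, -0.3]
finger_gap: 0.0514
finger_force: 0.0
```

```bash
python3 -c "
from h import *
go((.435,.2665,.0833))
d=camera('scene')
for c in('scene','top'):
  d=camera(c);print([(r['at'],r['confidence']) for r in pinpoint(c,'tray_handle')])
d=camera('scene');cv2.imwrite('pics/s1.png',cv2.resize(d['frame'][220:420,360:600],(720,600)))"
```

```text
at [0.4342 0.2654 0.1795] yaw 6.1 tilt 0.02 gap 0.0514 F [-0.2 -0.2 -0.3] t 3.5
(0.435, 0.2665, 0.0833) shift [ 0.001  -0.001   0.0962] len 0.096 then turn z 0
[([0.4349, 0.2663, 0.1065], 0.89), ([0.482, -0.1111, 0.0942], 0.44)]
[([0.439, 0.2687, 0.099], 0.61)]
```

View pics/s1.png

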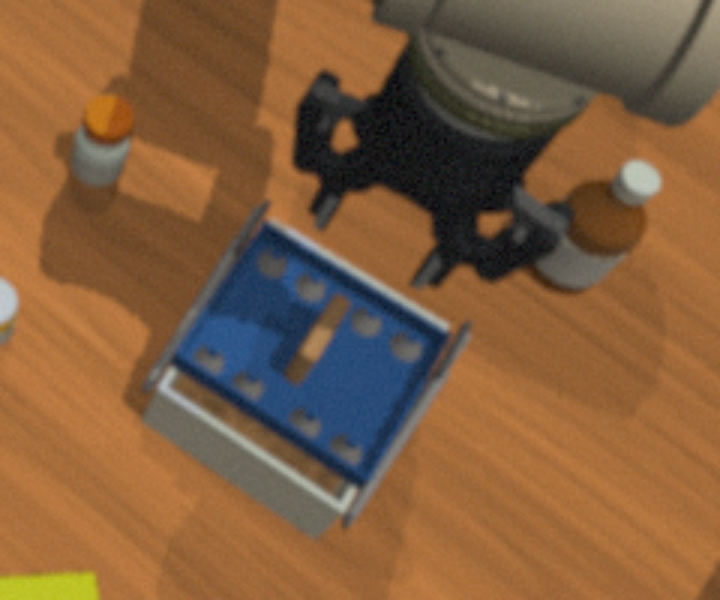

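The open fingers hang above the handle at about crop (320,340), aligned with the blade and clear of the links. Descending to grip it.

Call:
play_rows(commands=[0.001,-0.0013,0.032,0,0,0,0.2,0,0,0.032,0,0,0,0.2,0,0,0.032,0,0,0,0.2,0,0,0,0,0,0,-1,0,0,0,0,0,0,-1,0,0,0,0,0,0,-1,0,0,0,0,0,0,-1,0,0,0,0,0,0,-1,0,0,0,0,0,0,-1])

```text
time_s: 4.9
tcp_pos: [0.4352, 0.2664, 0.0838]
eef_rot: [0.999, 0.052, 0.0, -0.0]
wrist_force: [-0.5, 0.5, 1.0]
finger_gap: 0.0004
finger_force: 0.0
```

```bash
python3 -c "
from h import *
go()
a=.611
q=np.linspace(0,1.658,13); X=.11*(np.cos(a)-np.cos(a+q)); Z=.11*(np.sin(a+q)-np.sin(a))
print(np.diff(X).round(4),(-np.diff(Z)).round(4))"
```

```text
at [0.4352 0.2664 0.0838] yaw 6.0 tilt 0.02 gap 0.0004 F [-0.5  0.5  1. ] t 4.9
[0.0095 0.0111 0.0124 0.0135 0.0143 0.0149 0.0152 0.0151 0.0148 0.0143
 0.0134 0.0123] [-0.0118 -0.0104 -0.0088 -0.007  -0.005  -0.003  -0.0009  0.0012  0.0032
  0.0052  0.0072  0.0089]
```

Gap is 0, so the grip missed. Looking.

```bash
python3 -c "
from h import *
d=camera('scene');A=d['frame'][250:400,390:540];e=camera('top');B=e['frame'][190:310,110:230]
cv2.imwrite('pics/s2.png',np.hstack([cv2.resize(A,(400,400)),cv2.resize(B,(400,400))]))
for c in('scene','top'): print([(r['at'],r['confidence']) for r in pinpoint(c,'tray_handle')])
go()"
```

```text
[([0.4354, 0.2639, 0.1029], 0.63)]
[([0.4407, 0.2676, 0.103], 0.77)]
at [0.4352 0.2664 0.0836] yaw 6.0 tilt 0.0 gap 0.0004 F [-0.2  0.1 -0.8] t 5.1
```

View pics/s2.png

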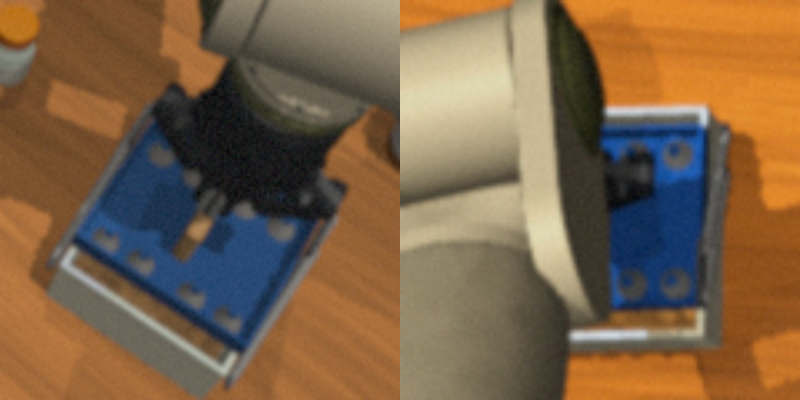

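```bash
python3 -c "
from h import *
d=camera('scene');h=cv2.cvtColor(d['frame'],cv2.COLOR_BGR2HSV)
b=(h[...,1]>60)&(h[...,0]<25)&(h[...,2]>60)
P=sel(d,b,.085,.15,(.435,.267),.05);print('blade',len(P),P.min(0).round(3),P.max(0).round(3),rect(P))
k=(h[...,2]<70)
P=sel(d,k,.078,.135,(.435,.267),.04);print('dark',len(P))
a=np.radians(6);q=P[:,:2]-[.4352,.2664];q=np.c_[q@[np.cos(a),np.sin(a)],q@[-np.sin(a),np.cos(a)]]
for i in np.argsort(P[:,2])[::max(1,len(P)//25)]: print(q[i].round(3),P[i,2].round(3))
u=d['R']@np.array([.4352,.2664,.0836])+d['t'];print('tcp px',u[:2]/u[2]*d['fx']+[d['cx'],d['cy']])
"
```

```text
blade 111 [0.442 0.263 0.086] [0.462 0.276 0.128] (array([451.3, 269.3]), array([19.8, 11.8]), 7.4)
dark 25
[ 0.023 -0.005] 0.08
[ 0.014 -0.005] 0.086
[-0.004 -0.005] 0.09
[ 0.024 -0.005] 0.097
[ 0.007 -0.01 ] 0.127
[ 0.011 -0.002] 0.128
[ 0.007 -0.012] 0.128
[ 0.007 -0.008] 0.129
[ 0.006 -0.011] 0.13
[ 0.01  -0.003] 0.13
[0.008 0.01 ] 0.131
[ 0.011 -0.001] 0.131
[0.008 0.007] 0.131
[0.01  0.005] 0.131
[0.007 0.009] 0.132
[ 0.007 -0.013] 0.132
[ 0.01  -0.001] 0.132
[0.007 0.007] 0.133
[ 0.01  -0.004] 0.133
[0.007 0.01 ] 0.133
[0.012 0.001] 0.134
[ 0.007 -0.009] 0.134
[ 0.01  -0.006] 0.135
[ 0.007 -0.014] 0.135
[ 0.01  -0.002] 0.135
tcp px [463.40932095 334.36398807]
```

```bash
python3 -c "
from h import *
d=camera('scene');cv2.imwrite('pics/s3.png',cv2.resize(d['frame'][300:360,425:505],(800,600),interpolation=cv2.INTER_LANCZOS4))
for y in (.0062,-.0062):
  for z in (.084,.115):
    a=np.radians(6);X=np.array([.4352-np.sin(a)*y,.2664+np.cos(a)*y,z]);u=d['R']@X+d['t'];print(y,z,((u[:2]/u[2]*d['fx']+[d['cx'],d['cy']])-[425,300])*10)
"
```

```text
0.0062 0.084 [414.21098715 361.56060723]
0.0062 0.115 [459.10769331 298.0343731 ]
-0.0062 0.084 [355.20797412 324.20341127]
-0.0062 0.115 [398.09058527 259.83181473]
```

View pics/s3.png

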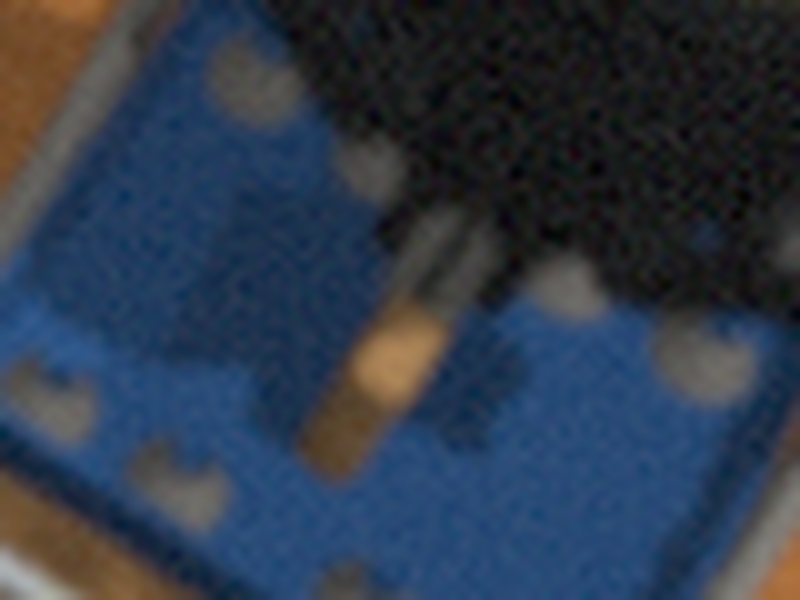

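```bash
python3 -c "
from h import *
d=camera('scene');h=d['frame']
m=np.zeros((480,640),bool);m[318:352,455:480]=1
P,v,u=world(d,m);a=np.radians(6);q=P[:,:2]-[.4352,.2664];q=np.c_[q@[np.cos(a),np.sin(a)],q@[-np.sin(a),np.cos(a)]]
for r in range(320,350,2):
  print(r,[(int(u[i]),*(1000*q[i]).astype(int),int(1000*P[i,2])) for i in range(len(u)) if v[i]==r and u[i]%3==0])
"
```

```text
320 [(456, np.int64(-26), np.int64(-25), 67), (459, np.int64(-27), np.int64(-20), 71), (462, np.int64(-32), np.int64(-15), 69), (465, np.int64(6), np.int64(-11), 147), (468, np.int64(13), np.int64(-7), 165), (471, np.int64(12), np.int64(-3), 168), (474, np.int64(3), np.int64(0), 158), (477, np.int64(17), np.int64(4), 188)]
322 [(456, np.int64(-20), np.int64(-23), 70), (459, np.int64(-25), np.int64(-18), 68), (462, np.int64(6), np.int64(-14), 135), (465, np.int64(6), np.int64(-9), 140), (468, np.int64(10), np.int64(-5), 153), (471, np.int64(8), np.int64(-1), 156), (474, np.int64(10), np.int64(2), 165), (477, np.int64(12), np.int64(6), 173)]
324 [(456, np.int64(-17), np.int64(-21), 69), (459, np.int64(-22), np.int64(-16), 67), (462, np.int64(7), np.int64(-12), 129), (465, np.int64(8), np.int64(-8), 137), (468, np.int64(11), np.int64(-3), 148), (471, np.int64(10), np.int64(0), 152), (474, np.int64(10), np.int64(4), 159), (477, np.int64(12), np.int64(8), 167)]
326 [(456, np.int64(-14), np.int64(-19), 68), (459, np.int64(-17), np.int64(-14), 69), (462, np.int64(-20), np.int64(-9), 70), (4
[... 2981 characters left out ...]
(474, np.int64(-2), np.int64(25), 68), (477, np.int64(-6), np.int64(30), 67)]
346 [(456, np.int64(25), np.int64(0), 77), (459, np.int64(25), np.int64(4), 83), (462, np.int64(14), np.int64(9), 67), (465, np.int64(11), np.int64(13), 67), (468, np.int64(7), np.int64(18), 68), (471, np.int64(5), np.int64(22), 70), (474, np.int64(1), np.int64(27), 70), (477, np.int64(-1), np.int64(31), 70)]
348 [(456, np.int64(25), np.int64(1), 69), (459, np.int64(25), np.int64(6), 76), (462, np.int64(20), np.int64(10), 72), (465, np.int64(15), np.int64(15), 69), (468, np.int64(12), np.int64(19), 69), (471, np.int64(9), np.int64(24), 71), (474, np.int64(6), np.int64(28), 71), (477, np.int64(1), np.int64(33), 69)]
```

The depth readings put the shut tips at z≈0.118, on top of the blade, although the TCP reads 0.084. I'll lift and measure the real tip offset.

Call:
play_rows(commands=[0,0,-0.05,0,0,0,-1,0,0,-0.05,0,0,0,-1,0,0,0,0,0,0,-1])

```text
time_s: 5.62
tcp_pos: [0.4367, 0.267, 0.1871]
eef_rot: [0.999, 0.053, 0.004, -0.001]
wrist_force: [-0.1, -0.1, 0.2]
finger_gap: -0.0
finger_force: 0.0
```

```bash
python3 -c "
from h import *
go();s=get_state();p=s['tcp_pos'];a=np.radians(6)
for n in('scene','top'):
  d=camera(n);P,v,u=cloud(d);q=P[:,:2]-p[:2];q=np.c_[q@[np.cos(a),np.sin(a)],q@[-np.sin(a),np.cos(a)]]
  for z in np.arange(.15,.3,.01):
    k=(np.abs(q).max(1)<.06)&(P[:,2]>=z)&(P[:,2]<z+.01)
    if k.sum()>3: print(n,round(z,3),k.sum(),np.percentile(q[k],[5,95],axis=0).round(3).tolist())
print(s['q'])
"
```

```text
at [0.4367 0.267  0.1871] yaw 6.0 tilt 0.44 gap -0.0 F [-0.1 -0.1  0.2] t 5.6
scene 0.22 8 [[0.007, -0.009], [0.012, 0.004]]
scene 0.23 55 [[0.006, -0.012], [0.012, 0.01]]
scene 0.24 63 [[0.006, -0.013], [0.011, 0.012]]
scene 0.25 55 [[-0.006, -0.012], [0.011, 0.011]]
scene 0.26 83 [[-0.007, -0.02], [0.013, 0.016]]
scene 0.27 267 [[-0.008, -0.032], [0.013, 0.03]]
scene 0.28 205 [[-0.008, -0.039], [0.013, 0.037]]
scene 0.29 251 [[-0.005, -0.047], [0.017, 0.044]]
top 0.27 17 [[-0.017, -0.039], [-0.004, -0.029]]
top 0.28 19 [[-0.016, -0.048], [-0.006, -0.031]]
top 0.29 16 [[-0.016, -0.051], [-0.008, -0.036]]
[ 3.17141587e-01  3.16097176e-01  1.42054685e+00 -8.20620112e-06
  1.39733034e+00  1.78286043e+00]
```

```bash
python3 -c "
from h import *
go()
for i in range(2):
  d=camera('scene');s=get_state();p=s['tcp_pos'];P,v,u=cloud(d);k=(np.abs(P[:,:2]-p[:2]).max(1)<.025)&(P[:,2]>.15)
  print(p.round(4),np.sort(P[k,2])[:14].round(4))
  # lowest pixel row of the finger and its ray height for a front face at local x=.011
  a=np.radians(6);V=v[k].max();uu=u[k][v[k]==V].mean();print(V,uu)
  for z in (0,.02,.03,.035,.04,.045):
    X=p+[.011*np.cos(a),.011*np.sin(a),z];c=d['R']@X+d['t'];print(z,c[:2]/c[2]*d['fx']+[d['cx'],d['cy']])
"
```

```text
at [0.4349 0.2663 0.1834] yaw 6.0 tilt 0.0 gap -0.0001 F [-0.3  0.7 -0.4] t 5.7
[0.4347 0.2662 0.1827] [0.2211 0.2225 0.2231 0.2235 0.224  0.2243 0.2249 0.2255 0.2259 0.226
 0.2264 0.2264 0.2264 0.227 ]
308 485.5
0 [475.59938795 316.95363107]
0.02 [478.98191176 312.03218954]
0.03 [480.72903095 309.49019859]
0.035 [481.61709591 308.19809836]
0.04 [482.5150464  306.89161507]
0.045 [483.42304842 305.5705072 ]
[0.4346 0.2662 0.1824] [0.2212 0.2235 0.2235 0.2237 0.2247 0.2247 0.2256 0.2257 0.2257 0.2261
 0.2261 0.2261 0.2264 0.2266]
308 485.5
0 [475.55019727 316.96481467]
0.02 [478.93039828 312.04543809]
0.03 [480.67629683 309.5045441 ]
0.035 [481.56373588 308.2130094 ]
0.04 [482.46104976 306.90710337]
0.045 [483.36840422 305.58658479]
```

The real finger tips sit about 37 mm above the reported TCP, as the depth, the pixels and the missed blade all agree. I'll correct for it: tip z = reported z + 0.037. Trying the handle again, about 35 mm lower.

Call:
play_rows(commands=[0,0,0,0,0,0,0.2,0,0,0,0,0,0,0.2,0,0,0,0,0,0,0.2,0,0,0.045,0,0,0,0.2,0,0,0.045,0,0,0,0.2,0,0,0.02,0,0,0,0.2,0,0,0.02,0,0,0,0.2,0,0,0,0,0,0,-1,0,0,0,0,0,0,-1,0,0,0,0,0,0,-1,0,0,0,0,0,0,-1,0,0,0,0,0,0,-1])

```text
time_s: 7.32
tcp_pos: [0.4355, 0.2681, 0.0547]
eef_rot: [0.999, 0.052, 0.001, -0.002]
wrist_force: [-0.4, 9.6, -1.1]
finger_gap: 0.0106
finger_force: 59.6
```

```bash
python3 -c "
from h import *
go();print(get_state()['finger_force'])"
```

```text
at [0.4355 0.2681 0.0547] yaw 6.0 tilt 0.22 gap 0.0106 F [-0.4  9.6 -1.1] t 7.3
59.578590989112854
```

Call:
play_rows(commands=[0.0095,-0.001,-0.0118,0,0,0,-1,0.0111,0,-0.0104,0,0,0,-1,0.0124,0,-0.0088,0,0,0,-1,0.0135,0,-0.007,0,0,0,-1,0.0143,0,-0.005,0,0,0,-1,0.0149,0,-0.003,0,0,0,-1,0.0152,0,-0.0009,0,0,0,-1,0.0151,0,0.0012,0,0,0,-1,0.0148,0,0.0032,0,0,0,-1,0.0143,0,0.0052,0,0,0,-1,0.0134,0,0.0072,0,0,0,-1,0.0123,0,0.0089,0,0,0,-1])

```text
time_s: 8.82
tcp_pos: [0.5962, 0.2849, 0.0751]
eef_rot: [0.999, 0.052, 0.001, -0.001]
wrist_force: [-14.3, 4.4, 17.4]
finger_gap: 0.0114
finger_force: 62.4
```

Call:
play_rows(commands=[0,0,0,0,0,0,-1,0,0,0,0,0,0,-1,0,0,0,0,0,0,-1])

```text
time_s: 9.2
tcp_pos: [0.5956, 0.2849, 0.0755]
eef_rot: [0.999, 0.053, 0.001, -0.001]
wrist_force: [-1.3, 4.1, 6.6]
finger_gap: 0.0111
finger_force: 61.2
```

Call:
play_rows(commands=[0,0,0,0,0,0,0.2,0,0,0,0,0,0,0.2,0,0,0,0,0,0,0.2,0,0,0,0,0,0,0.2,0,0,-0.05,0,0,0,0.2,0,0,-0.05,0,0,0,0.2,0,0,0,0,0,0,0.2])

```text
time_s: 10.07
tcp_pos: [0.5966, 0.2847, 0.1793]
eef_rot: [0.999, 0.052, 0.004, -0.001]
wrist_force: [0.1, -0.6, -0.4]
finger_gap: 0.0513
finger_force: 0.0
```

```bash
python3 -c "
from h import *
go((.4845,-.111,.175,6),(.4845,-.111,.096))
d=camera('scene');cv2.imwrite('pics/s4.png',d['frame'])
for c in('scene','top'):
  camera(c);print([(r['at'],r['confidence']) for r in pinpoint(c,'tray_handle')],[(r['at'],r['confidence']) for r in pinpoint(c,'stamp_mid')])"
```

```text
at [0.5966 0.2847 0.1793] yaw 6.0 tilt 0.49 gap 0.0513 F [ 0.1 -0.6 -0.4] t 10.1
(0.4845, -0.111, 0.175, 6) shift [-0.1529  0.3818  0.0043] len 0.411 then turn z 0.0
(0.4845, -0.111, 0.096) shift [0.    0.    0.079] len 0.079 then turn z 0
[([0.593, 0.2848, 0.1275], 0.98)] [([0.4872, -0.1098, 0.1422], 0.72)]
[([0.5983, 0.2862, 0.1245], 0.84)] [([0.4838, -0.1132, 0.1412], 0.55)]
```

View pics/s4.png

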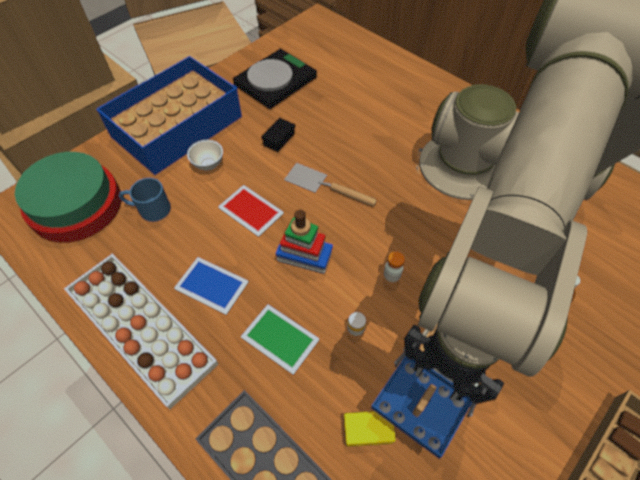

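The tray is fully over at about (425,400) and the gripper is free. On to the stamp at (300,222).

Call:
play_rows(commands=[-0.0191,0.0477,0.0005,0,0,0,0.2,-0.0191,0.0477,0.0005,0,0,0,0.2,-0.0191,0.0477,0.0005,0,0,0,0.2,-0.0191,0.0477,0.0005,0,0,0,0.2,-0.0191,0.0477,0.0005,0,0,0,0.2,-0.0191,0.0477,0.0005,0,0,0,0.2,-0.0191,0.0477,0.0005,0,0,0,0.2,-0.0191,0.0477,0.0005,0,0,0,0.2,0,0,0,0,0,0,0.2,0,0,0,0,0,0,0.2])

```text
time_s: 11.68
tcp_pos: [0.4829, -0.1109, 0.1706]
eef_rot: [0.999, 0.052, -0.0, -0.0]
wrist_force: [-0.1, 0.2, 0.1]
finger_gap: 0.0511
finger_force: 0.0
```

```bash
python3 -c "
from h import *
go((.4855,-.111,.096))"
```

```text
at [ 0.4829 -0.1109  0.1706] yaw 6.0 tilt 0.04 gap 0.0511 F [-0.1  0.2  0.1] t 11.7
(0.4855, -0.111, 0.096) shift [0.0025 0.0004 0.0746] len 0.075 then turn z 0
```

Call:
play_rows(commands=[0.0025,0,0.03,0,0,0,0.2,0,0,0.025,0,0,0,0.2,0,0,0.019,0,0,0,0.2,0,0,0,0,0,0,0.2,0,0,0,0,0,0,-1,0,0,0,0,0,0,-1,0,0,0,0,0,0,-1,0,0,0,0,0,0,-1,0,0,0,0,0,0,-1])

```text
time_s: 12.8
tcp_pos: [0.486, -0.1111, 0.0977]
eef_rot: [0.999, 0.052, 0.001, 0.0]
wrist_force: [0.6, 0.4, 5.8]
finger_gap: 0.0215
finger_force: 58.3
```

```bash
python3 -c "
from h import *
go();print(get_state()['finger_force'])"
```

```text
at [ 0.486  -0.1111  0.0977] yaw 6.0 tilt 0.11 gap 0.0215 F [0.6 0.4 5.8] t 12.8
58.27835272997618
```

Call:
play_rows(commands=[0,0,-0.03,0,0,0,-1,0,0,-0.04,0,0,0,-1,0,0,0,0,0,0,-1])

```text
time_s: 13.18
tcp_pos: [0.4865, -0.1115, 0.1692]
eef_rot: [0.999, 0.052, 0.002, 0.001]
wrist_force: [-0.5, 0.4, -0.8]
finger_gap: 0.0216
finger_force: 59.0
```

```bash
python3 -c "
from h import *
go((.42,.266,.165,6),(.42,.266,-.0095))"
```

```text
at [ 0.4865 -0.1115  0.1692] yaw 6.0 tilt 0.31 gap 0.0216 F [-0.5  0.4 -0.8] t 13.2
(0.42, 0.266, 0.165, 6) shift [-0.0266 -0.3824  0.0042] len 0.383 then turn z 0.0
(0.42, 0.266, -0.0095) shift [0.     0.     0.1745] len 0.175 then turn z 0
```

Call:
play_rows(commands=[-0.0033,-0.0478,0,0,0,0,-1,-0.0033,-0.0478,0,0,0,0,-1,-0.0033,-0.0478,0,0,0,0,-1,-0.0033,-0.0478,0,0,0,0,-1,-0.0033,-0.0478,0,0,0,0,-1,-0.0033,-0.0478,0,0,0,0,-1,-0.0033,-0.0478,0,0,0,0,-1,-0.0033,-0.0478,0,0,0,0,-1,0,0,0,0,0,0,-1,0,0,0,0,0,0,-1])

```text
time_s: 14.42
tcp_pos: [0.4188, 0.266, 0.166]
eef_rot: [0.999, 0.053, -0.001, 0.0]
wrist_force: [0.1, 0.6, -0.1]
finger_gap: 0.0217
finger_force: 59.2
```

```bash
python3 -c "
from h import *
go((.42,.266,-.0095))
d=camera('scene');e=camera('top')
cv2.imwrite('pics/s5.png',np.hstack([cv2.resize(d['frame'][240:440,360:560],(400,400)),cv2.resize(e['frame'][150:310,100:260],(400,400))]))"
```

```text
at [0.4188 0.266  0.166 ] yaw 6.0 tilt 0.1 gap 0.0217 F [ 0.1  0.6 -0.1] t 14.4
(0.42, 0.266, -0.0095) shift [1.200e-03 1.000e-04 1.755e-01] len 0.176 then turn z 0
```

View pics/s5.png

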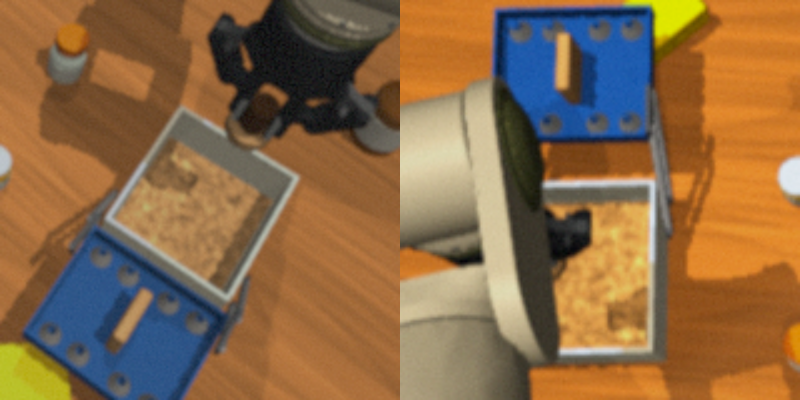

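The tray is over and the compartment open, with the stamp above it. The dark patch at top crop (630,310) is probably the stamp's shadow; checking its height by depth.

```bash
python3 -c "
from h import *
e=camera('top');m=np.zeros((480,640),bool);m[268:280,186:198]=1
P,_,_=world(e,m);print(P.mean(0),P[:,2].min(),P[:,2].max())
d=camera('scene');P,_,_=cloud(d);k=(np.hypot(P[:,0]-.419,P[:,1]-.266)<.03)&(P[:,2]>.1);print('held stamp lowest',np.sort(P[k,2])[:10].round(3))"
```

```text
[0.40886771 0.23016353 0.00404686] -0.0021251860572842796 0.011269703540843492
held stamp lowest [0.184 0.184 0.184 0.184 0.185 0.185 0.186 0.186 0.186 0.186]
```

Call:
play_rows(commands=[0.001,0,0.045,0,0,0,-1,0,0,0.045,0,0,0,-1,0,0,0.03,0,0,0,-1,0,0,0,0,0,0,-1,0,0,0,0,0,0,-1])

```text
time_s: 15.25
tcp_pos: [0.4211, 0.2666, 0.048]
eef_rot: [0.999, 0.052, 0.001, -0.0]
wrist_force: [-0.2, 0.7, -0.1]
finger_gap: 0.0218
finger_force: 59.2
```

```bash
python3 -c "
from h import *
go((.42,.266,-.0095))"
```

```text
at [0.4211 0.2666 0.048 ] yaw 6.0 tilt 0.11 gap 0.0218 F [-0.2  0.7 -0.1] t 15.2
(0.42, 0.266, -0.0095) shift [-0.0011  0.0005  0.0575] len 0.058 then turn z 0
```

Call:
play_rows(commands=[0,0,0.025,0,0,0,-1,0,0,0.02,0,0,0,-1,0,0,0.008,0,0,0,-1,0,0,0.002,0,0,0,-1,0,0,0,0,0,0,-1,0,0,0,0,0,0,-1])

```text
time_s: 16.0
tcp_pos: [0.4205, 0.2668, -0.0075]
eef_rot: [0.999, 0.052, 0.001, -0.0]
wrist_force: [-1.0, 0.1, -0.4]
finger_gap: 0.0219
finger_force: 59.2
```

Call:
play_rows(commands=[0,0,0.002,0,0,0,-1,0,0,0.001,0,0,0,-1,0,0,0,0,0,0,-1,0,0,0,0,0,0,-1])

```text
time_s: 16.5
tcp_pos: [0.4202, 0.2666, -0.0112]
eef_rot: [0.999, 0.052, -0.0, -0.0]
wrist_force: [-0.7, -0.1, -0.0]
finger_gap: 0.0219
finger_force: 59.2
```

Call:
play_rows(commands=[0,0,0.001,0,0,0,-1,0,0,0.001,0,0,0,-1,0,0,0,0,0,0,-1])

```text
time_s: 16.88
tcp_pos: [0.4205, 0.2666, -0.0124]
eef_rot: [0.999, 0.052, 0.001, -0.0]
wrist_force: [-2.2, -2.2, 8.4]
finger_gap: 0.0221
finger_force: 59.7
```

Call:
play_rows(commands=[0,0,0,0,0,0,0,0,0,0,0,0,0,0,0,0,0,0,0,0,0,0,0,0,0,0,0,0,0,-0.04,0,0,0,0,0,0,-0.05,0,0,0,0,0,0,-0.05,0,0,0,0,0,0,-0.05,0,0,0,0,0,0,0,0,0,0,0])

```text
$.commands: bad value
```

```bash
python3 -c "
from h import *
go((.5952,.2849,.18,6),(.5952,.2849,.0755))
for c in('scene','top'): camera(c);print([(r['at'],r['confidence']) for r in pinpoint(c,'stamp_mid')],[(r['at'],r['confidence']) for r in pinpoint(c,'tray_handle')])
d=camera('scene');cv2.imwrite('pics/s6.png',cv2.resize(d['frame'][270:430,370:550],(720,600)))"
```

```text
at [ 0.4205  0.2666 -0.0124] yaw 6.0 tilt 0.07 gap 0.0221 F [-2.2 -2.2  8.4] t 16.9
(0.5952, 0.2849, 0.18, 6) shift [ 1.756e-01  1.000e-04 -1.924e-01] len 0.26 then turn z 0.0
(0.5952, 0.2849, 0.0755) shift [0.     0.     0.1045] len 0.104 then turn z 0
[([0.4224, 0.2672, 0.0318], 0.68)] [([0.5988, 0.2814, 0.123], 0.9)]
[] [([0.5982, 0.2863, 0.1216], 0.8)]
```

View pics/s6.png

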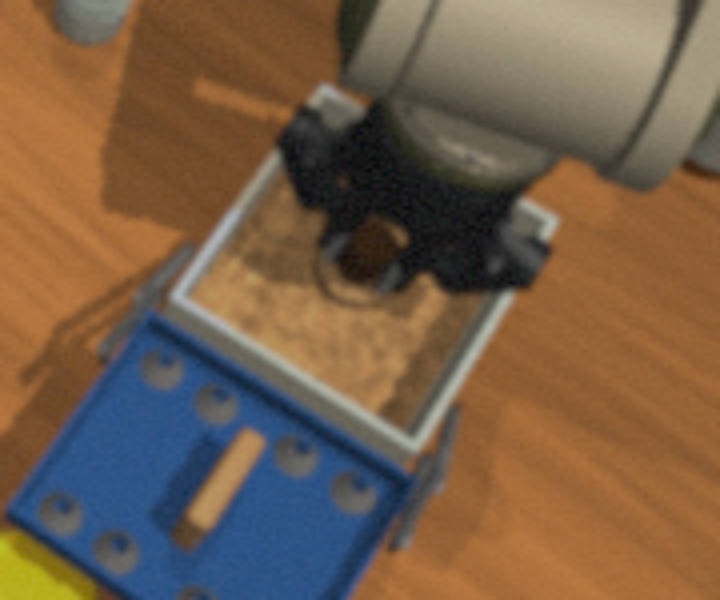

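The call was refused for a wrong row count. The stamp stands on the floor at crop (365,255). Releasing it now.

Call:
play_rows(commands=[0,0,0,0,0,0,-0.1,0,0,0,0,0,0,-0.1,0,0,0,0,0,0,-0.1,0,0,0,0,0,0,-0.1,0,0,-0.03,0,0,0,-0.1,0,0,-0.05,0,0,0,-0.1,0,0,-0.055,0,0,0,-0.1,0,0,-0.057,0,0,0,-0.1,0,0,0,0,0,0,0.2,0,0,0,0,0,0,0.2])

```text
time_s: 18.48
tcp_pos: [0.4197, 0.2665, 0.1781]
eef_rot: [0.999, 0.052, -0.001, 0.0]
wrist_force: [0.8, -0.7, -0.5]
finger_gap: 0.0512
finger_force: 0.0
```

```bash
python3 -c "
from h import *
go((.5952,.2849,.18,6),(.5952,.2849,.0755))
for c in('scene','top'):
  d=camera(c);print([(r['at'],r['confidence']) for r in pinpoint(c,'stamp_mid')])
  P,_,_=cloud(d);k=(np.hypot(P[:,0]-.42,P[:,1]-.266)<.03)&(P[:,2]>.03)&(P[:,2]<.1);print(k.sum(),P[k].mean(0),P[k,2].max())
d=camera('scene');cv2.imwrite('pics/s7.png',cv2.resize(d['frame'][270:430,370:550],(480,400)))"
```

```text
at [0.4197 0.2665 0.1781] yaw 6.0 tilt 0.07 gap 0.0512 F [ 0.8 -0.7 -0.5] t 18.5
(0.5952, 0.2849, 0.18, 6) shift [ 1.765e-01  1.000e-04 -1.900e-03] len 0.177 then turn z 0.0
(0.5952, 0.2849, 0.0755) shift [0.     0.     0.1045] len 0.104 then turn z 0
[([0.4226, 0.2651, 0.0323], 0.88)]
161 [0.423434   0.26511224 0.05104043] 0.06040402944999706
[([0.4173, 0.2615, 0.03], 0.75)]
116 [0.41627944 0.26059183 0.05095628] 0.061274715645516536
```

View pics/s7.png

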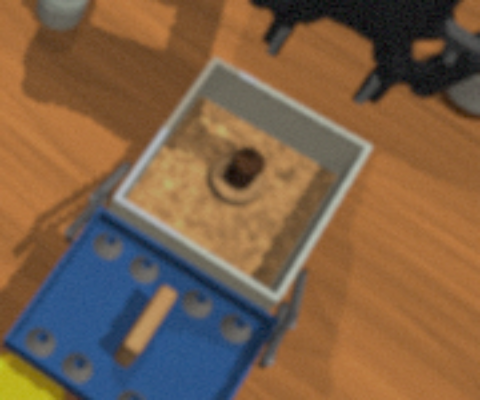

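The stamp stands upright in the compartment (crop 242,172, z_mid≈0.031). Back to the handle.

Call:
play_rows(commands=[0.0441,0,0,0,0,0,0.2,0.0441,0,0,0,0,0,0.2,0.0441,0,0,0,0,0,0.2,0.0441,0,0,0,0,0,0.2,0,0,0.03,0,0,0,0.2,0,0,0.04,0,0,0,0.2,0,0,0.033,0,0,0,0.2,0,0,0,0,0,0,0.2])

```text
time_s: 19.73
tcp_pos: [0.5941, 0.2846, 0.0728]
eef_rot: [0.999, 0.052, -0.003, 0.001]
wrist_force: [0.3, -0.0, 0.1]
finger_gap: 0.0514
finger_force: 0.0
```

Call:
play_rows(commands=[0,0,0,0,0,0,-1,0,0,0,0,0,0,-1,0,0,0,0,0,0,-1,0,0,0,0,0,0,-1,0,0,0,0,0,0,-1])

```text
time_s: 20.35
tcp_pos: [0.5963, 0.2853, 0.0775]
eef_rot: [0.999, 0.052, 0.001, -0.0]
wrist_force: [-0.2, 0.5, 6.3]
finger_gap: 0.0106
finger_force: 59.6
```

Call:
play_rows(commands=[-0.0123,0,-0.0089,0,0,0,-1,-0.0134,0,-0.0072,0,0,0,-1,-0.0143,0,-0.0052,0,0,0,-1,-0.0148,0,-0.0032,0,0,0,-1,-0.0151,0,-0.0012,0,0,0,-1,-0.0152,0,0.0009,0,0,0,-1,-0.0149,0,0.003,0,0,0,-1,-0.0143,0,0.005,0,0,0,-1,-0.0135,0,0.007,0,0,0,-1,-0.0124,0,0.0088,0,0,0,-1,-0.0111,0,0.0104,0,0,0,-1,-0.0095,0,0.0118,0,0,0,-1])

```text
time_s: 21.85
tcp_pos: [0.4355, 0.2684, 0.0551]
eef_rot: [0.999, 0.053, 0.001, -0.0]
wrist_force: [13.4, 2.1, 27.3]
finger_gap: 0.0106
finger_force: 63.0
```

Call:
play_rows(commands=[-0.001,0,0.001,0,0,0,-1,0,0,0.001,0,0,0,-1,0,0,0,0,0,0,-1])

```text
time_s: 22.22
tcp_pos: [0.4361, 0.2685, 0.0556]
eef_rot: [0.999, 0.053, 0.003, -0.001]
wrist_force: [-1.7, -1.7, 23.4]
finger_gap: 0.0108
finger_force: 62.4
```

Call:
play_rows(commands=[0,0,0,0,0,0,0.2,0,0,0,0,0,0,0.2,0,0,0,0,0,0,0.2,0,0,0,0,0,0,0.2,0,0,-0.04,0,0,0,0.2,0,0,-0.05,0,0,0,0.2,0,0,-0.035,0,0,0,1,0,0,0,0,0,0,1])

```text
time_s: 23.22
tcp_pos: [0.4357, 0.2686, 0.1799]
eef_rot: [0.999, 0.052, 0.002, -0.001]
wrist_force: [-0.3, 0.2, -0.5]
finger_gap: 0.0843
finger_force: 0.0
```

```bash
python3 -c "
from h import *
T=camera('top');S=camera('scene')
for nm,d in(('top',T),('scene',S)):
  C=colors(d); print(nm,[(r['at']) for r in pinpoint(nm,'tray_handle')])
  for n,c,lo,hi,r in(('blue',(.486,-.108),.028,.052,.08),('red',(.486,-.108),.068,.09,.08),('green',(.486,-.108),.105,.125,.06),('blue',(.435,.268),.06,.1,.12)):
    P=sel(d,C[n],lo,hi,c,r)
    if len(P)>10: print(n,len(P),rect(P))
go((.484,-.111,.175,-68),(.484,-.111,.05))
"
```

```text
top [[0.4388, 0.2694, 0.1032]]
red 57 (array([ 480.3, -113.2]), array([87.5, 50.2]), -65.7)
green 522 (array([ 483.3, -112.8]), array([55.7, 41.7]), -68.4)
blue 1359 (array([435.1, 245. ]), array([115.7,  95.3]), 7.2)
scene [[0.4338, 0.2642, 0.1032], [0.4341, 0.2661, 0.0039]]
blue 431 (array([ 485.4, -105.4]), array([113.3,  60.7]), -64.6)
red 375 (array([ 486.7, -108.1]), array([86.1, 51.6]), -64.1)
green 502 (array([ 486.3, -109.7]), array([58.2, 47.3]), -67.4)
blue 3125 (array([437. , 267.4]), array([132.4, 117.3]), -84.0)
at [0.4341 0.2679 0.1764] yaw 6.0 tilt 0.14 gap 0.0854 F [-0.9  0.7  0.8] t 23.4
(0.484, -0.111, 0.175, -68) shift [0.01   0.3821 0.0014] len 0.382 then turn z 74.0
(0.484, -0.111, 0.05) shift [ 0.    -0.     0.125] len 0.125 then turn z 0
```

Call:
play_rows(commands=[0.0014,0.0478,0,0,0,0,1,0.0014,0.0478,0,0,0,0,1,0.0014,0.0478,0,0,0,0,1,0.0014,0.0478,0,0,0,0,1,0.0014,0.0478,0,0,0,0,1,0.0014,0.0478,0,0,0,0,1,0.0014,0.0478,0,0,0,0,1,0.0014,0.0478,0,0,0,0,1,0,0,0,0,0,10.5,1,0,0,0,0,0,10.5,1,0,0,0,0,0,10.5,1])

```text
time_s: 24.8
tcp_pos: [0.4854, -0.111, 0.1764]
eef_rot: [0.975, -0.224, -0.001, -0.0]
wrist_force: [-0.6, -0.5, -0.3]
finger_gap: 0.0857
finger_force: 0.0
```

Call:
play_rows(commands=[0,0,0,0,0,10.5,1,0,0,0,0,0,10.5,1,0,0,0,0,0,10.5,1,0,0,0,0,0,10.5,1,0,0,0,0,0,0,1,0,0,0,0,0,0,1])

```text
time_s: 25.55
tcp_pos: [0.4857, -0.1109, 0.1771]
eef_rot: [0.833, -0.554, -0.001, 0.0]
wrist_force: [-0.5, -0.4, 0.1]
finger_gap: 0.0853
finger_force: 0.0
```

```bash
python3 -c "
from h import *
go((.485,-.111,.1,-68),(.485,-.111,.05))
d=camera('scene');s=get_state();p=s['tcp_pos'];P,_,_=cloud(d);k=(np.abs(P[:,:2]-p[:2]).max(1)<.07)&(P[:,2]>.15);print(np.sort(P[k,2])[:12].round(4)-p[2])"
```

```text
at [ 0.4857 -0.1109  0.1771] yaw -67.3 tilt 0.07 gap 0.0853 F [-0.5 -0.4  0.1] t 25.6
(0.485, -0.111, 0.1, -68) shift [-0.0001  0.0007  0.0771] len 0.077 then turn z 0.7
(0.485, -0.111, 0.05) shift [ 0.   -0.    0.05] len 0.05 then turn z 0
[0.04985187 0.04985187 0.04985187 0.04995187 0.05055187 0.05065187
 0.05205187 0.05225187 0.05225187 0.05245187 0.05265187 0.05265187]
```

Call:
play_rows(commands=[0,0.0007,0.045,0,0,0.7,1,0,0,0.045,0,0,0,1,0,0,0.03,0,0,0,1,0,0,0.013,0,0,0,1,0,0,0,0,0,0,1,0,0,0,0,0,0,-1,0,0,0,0,0,0,-1,0,0,0,0,0,0,-1,0,0,0,0,0,0,-1,0,0,0,0,0,0,-1])

```text
time_s: 26.85
tcp_pos: [0.4858, -0.1115, 0.0458]
eef_rot: [0.828, -0.561, 0.001, -0.0]
wrist_force: [-0.4, 0.1, 5.8]
finger_gap: 0.0447
finger_force: 61.3
```

```bash
python3 -c "
from h import *
go()"
```

```text
at [ 0.4858 -0.1115  0.0458] yaw -68.2 tilt 0.14 gap 0.0447 F [-0.4  0.1  5.8] t 26.9
```

Call:
play_rows(commands=[0,0,-0.02,0,0,0,-1,0,0,-0.04,0,0,0,-1,0,0,0,0,0,0,-1])

```text
time_s: 27.22
tcp_pos: [0.4866, -0.1118, 0.1073]
eef_rot: [0.828, -0.56, 0.003, -0.0]
wrist_force: [0.1, -0.1, -2.4]
finger_gap: 0.0456
finger_force: 61.4
```

```bash
python3 -c "
from h import *
go((.6575,-.0104,.1,-81.5),(.6575,-.0104,-.025))"
```

```text
at [ 0.4866 -0.1118  0.1073] yaw -68.2 tilt 0.35 gap 0.0456 F [ 0.1 -0.1 -2.4] t 27.2
(0.6575, -0.0104, 0.1, -81.5) shift [-0.0306 -0.1964  0.0073] len 0.199 then turn z 13.3
(0.6575, -0.0104, -0.025) shift [ 0.    -0.     0.125] len 0.125 then turn z 0
```

Call:
play_rows(commands=[-0.0061,-0.0393,0,0,0,0,-1,-0.0061,-0.0393,0,0,0,0,-1,-0.0061,-0.0393,0,0,0,0,-1,-0.0061,-0.0393,0,0,0,0,-1,-0.0061,-0.0393,0,0,0,0,-1,0,0,0,0,0,6.7,-1,0,0,0,0,0,6.6,-1,0,0,0.04,0,0,0,-1,0,0,0.04,0,0,0,-1,0,0,0.03,0,0,0,-1,0,0,0,0,0,0,-1,0,0,0,0,0,0,-1])

```text
time_s: 28.72
tcp_pos: [0.6569, -0.01, -0.0044]
eef_rot: [0.758, -0.653, 0.001, -0.0]
wrist_force: [-0.7, 0.7, -0.8]
finger_gap: 0.0452
finger_force: 61.8
```

```bash
python3 -c "
from h import *
go((.6575,-.0104,-.0255,-81.5))"
```

```text
at [ 0.6569 -0.01   -0.0044] yaw -81.5 tilt 0.09 gap 0.0452 F [-0.7  0.7 -0.8] t 28.7
(0.6575, -0.0104, -0.0255, -81.5) shift [ 0.0004 -0.0005  0.0211] len 0.021 then turn z 0.0
```

Call:
play_rows(commands=[0,0,0.012,0,0,0,-1,0,0,0.005,0,0,0,-1,0,0,0.002,0,0,0,-1,0,0,0.001,0,0,0,-1,0,0,0.001,0,0,0,-1,0,0,0,0,0,0,-1])

```text
time_s: 29.48
tcp_pos: [0.6565, -0.0099, -0.0261]
eef_rot: [0.758, -0.653, 0.0, -0.0]
wrist_force: [0.2, -0.3, -0.6]
finger_gap: 0.0452
finger_force: 61.7
```

Call:
play_rows(commands=[0,0,0.001,0,0,0,-1,0,0,0.0005,0,0,0,-1,0,0,0,0,0,0,-1])

```text
time_s: 29.85
tcp_pos: [0.6565, -0.0099, -0.0262]
eef_rot: [0.758, -0.653, 0.001, -0.0]
wrist_force: [-5.3, -0.1, 11.0]
finger_gap: 0.0454
finger_force: 63.2
```

Call:
play_rows(commands=[0,0,0,0,0,0,1,0,0,0,0,0,0,1,0,0,0,0,0,0,1,0,0,0,0,0,0,1,0,0,-0.05,0,0,0,1,0,0,-0.05,0,0,0,1,0,0,-0.04,0,0,0,1,0,0,0,0,0,0,1])

```text
time_s: 30.85
tcp_pos: [0.6579, -0.0101, 0.1157]
eef_rot: [0.758, -0.653, 0.003, -0.002]
wrist_force: [-0.2, 0.2, -0.1]
finger_gap: 0.0854
finger_force: 0.0
```

```bash
python3 -c "
from h import *
for nm in('top','scene'):
  d=camera(nm);C=colors(d)
  for n,c,lo,hi,r in(('red',(.486,-.108),.068,.09,.08),('blue',(.486,-.108),.028,.052,.08),('green',(.657,-.01),.033,.06,.06)):
    P=sel(d,C[n],lo,hi,c,r)
    if len(P)>10: print(nm,n,len(P),rect(P))
go((.484,-.1105,.1,-65),(.484,-.1105,.007))"
```

```text
top red 672 (array([ 481. , -112.4]), array([87.8, 52.6]), -65.3)
top green 15 (array([642.7, -39.7]), array([15.9,  4.5]), 4.7)
scene red 50 (array([483.6, -65.8]), array([27.4, 11.1]), -4.6)
scene blue 266 (array([471.6, -77. ]), array([61.5, 50. ]), 25.8)
scene green 624 (array([657. ,  -9.6]), array([60.1, 44.7]), -82.8)
at [ 0.656  -0.0098  0.1117] yaw -81.5 tilt 0.03 gap 0.0853 F [ 0.1  0.3 -0.6] t 30.9
(0.484, -0.1105, 0.1, -65) shift [0.0741 0.185  0.0117] len 0.2 then turn z -16.5
(0.484, -0.1105, 0.007) shift [ 0.    -0.     0.093] len 0.093 then turn z 0
```

The small tin lies on green at (657,-10), well centred. Next the medium tin.

Call:
play_rows(commands=[0.0185,0.0462,0,0,0,0,1,0.0185,0.0462,0,0,0,0,1,0.0185,0.0462,0,0,0,0,1,0.0186,0.0464,0,0,0,0,1,0,0,0,0,0,-8.2,1,0,0,0,0,0,-8.3,1,0,0,0,0,0,0,1,0,0,0,0,0,0,1])

```text
time_s: 31.95
tcp_pos: [0.484, -0.1104, 0.1114]
eef_rot: [0.843, -0.538, -0.001, 0.0]
wrist_force: [0.6, 0.8, -0.1]
finger_gap: 0.0854
finger_force: 0.0
```

```bash
python3 -c "
from h import *
go((.4837,-.1103,.004,-65))"
```

```text
at [ 0.484  -0.1104  0.1114] yaw -65.1 tilt 0.08 gap 0.0854 F [ 0.6  0.8 -0.1] t 31.9
(0.4837, -0.1103, 0.004, -65) shift [-0.0002  0.0003  0.1074] len 0.107 then turn z -0.1
```

Call:
play_rows(commands=[0,0,0.045,0,0,0,1,0,0,0.04,0,0,0,1,0,0,0.015,0,0,0,1,0,0,0.007,0,0,0,1,0,0,0,0,0,0,1,0,0,0,0,0,0,-1,0,0,0,0,0,0,-1,0,0,0,0,0,0,-1,0,0,0,0,0,0,-1,0,0,0,0,0,0,-1])

```text
time_s: 33.2
tcp_pos: [0.4848, -0.1108, 0.006]
eef_rot: [0.843, -0.537, 0.001, -0.0]
wrist_force: [-1.2, 0.9, 5.1]
finger_gap: 0.0531
finger_force: 63.5
```

```bash
python3 -c "
from h import *
go()"
```

```text
at [ 0.4848 -0.1108  0.006 ] yaw -65.0 tilt 0.11 gap 0.0531 F [-1.2  0.9  5.1] t 33.2
```

Call:
play_rows(commands=[0,0,-0.02,0,0,0,-1,0,0,-0.03,0,0,0,-1,0,0,0,0,0,0,-1])

```text
time_s: 33.58
tcp_pos: [0.4853, -0.111, 0.0567]
eef_rot: [0.843, -0.537, 0.002, -0.0]
wrist_force: [-0.3, 0.6, -1.2]
finger_gap: 0.0535
finger_force: 63.4
```

```bash
python3 -c "
from h import *
go((.4765,-.2985,.05,-86))"
```

```text
at [ 0.4853 -0.111   0.0567] yaw -65.0 tilt 0.23 gap 0.0535 F [-0.3  0.6 -1.2] t 33.6
(0.4765, -0.2985, 0.05, -86) shift [0.1662 0.0872 0.0067] len 0.188 then turn z 21.0
```

Call:
play_rows(commands=[0.0415,0.0218,0,0,0,0,-1,0.0415,0.0218,0,0,0,0,-1,0.0416,0.0218,0,0,0,0,-1,0.0416,0.0218,0,0,0,0,-1,0,0,0,0,0,7,-1,0,0,0,0,0,7,-1,0,0,0,0,0,7,-1,0,0,0.03,0,0,0,-1,0,0,0.03,0,0,0,-1,0,0,0,0,0,0,-1,0,0,0,0,0,0,-1])

```text
time_s: 34.95
tcp_pos: [0.4758, -0.2982, -0.0045]
eef_rot: [0.731, -0.682, 0.0, 0.0]
wrist_force: [-1.1, -0.8, -2.1]
finger_gap: 0.0532
finger_force: 63.5
```

```bash
python3 -c "
from h import *
go((.4765,-.2985,-.0275,-86))"
```

```text
at [ 0.4758 -0.2982 -0.0045] yaw -86.0 tilt 0.03 gap 0.0532 F [-1.1 -0.8 -2.1] t 35.0
(0.4765, -0.2985, -0.0275, -86) shift [ 0.0003 -0.0007  0.023 ] len 0.023 then turn z 0.0
```

Call:
play_rows(commands=[0,0,0.012,0,0,0,-1,0,0,0.006,0,0,0,-1,0,0,0.003,0,0,0,-1,0,0,0.001,0,0,0,-1,0,0,0.001,0,0,0,-1,0,0,0,0,0,0,-1])

```text
time_s: 35.7
tcp_pos: [0.4756, -0.2981, -0.0278]
eef_rot: [0.731, -0.682, 0.0, -0.0]
wrist_force: [0.8, -0.4, -1.7]
finger_gap: 0.0535
finger_force: 63.5
```

Call:
play_rows(commands=[0,0,0.001,0,0,0,-1,0,0,0.0005,0,0,0,-1,0,0,0,0,0,0,-1])

```text
time_s: 36.08
tcp_pos: [0.4757, -0.2981, -0.028]
eef_rot: [0.731, -0.682, 0.001, 0.0]
wrist_force: [-4.0, 2.4, 11.5]
finger_gap: 0.0533
finger_force: 65.1
```

Call:
play_rows(commands=[0,0,0,0,0,0,1,0,0,0,0,0,0,1,0,0,0,0,0,0,1,0,0,0,0,0,0,1,0,0,-0.05,0,0,0,1,0,0,-0.05,0,0,0,1,0,0,-0.02,0,0,0,1,0,0,0,0,0,0,1])

```text
time_s: 37.08
tcp_pos: [0.4761, -0.2985, 0.0918]
eef_rot: [0.731, -0.682, 0.002, 0.0]
wrist_force: [0.2, -0.9, 0.1]
finger_gap: 0.0855
finger_force: 0.0
```

```bash
python3 -c "
from h import *
for nm in('top','scene'):
  d=camera(nm);C=colors(d)
  for n,c,lo,hi,r in(('red',(.476,-.298),.033,.06,.08),('blue',(.486,-.108),.028,.052,.08),('green',(.657,-.01),.033,.06,.06)):
    P=sel(d,C[n],lo,hi,c,r)
    if len(P)>10: print(nm,n,len(P),rect(P))
  print([(r['at'],r['confidence']) for r in pinpoint(nm,'tin_large_mid')])
go((.485,-.106,.08,-64.5),(.485,-.106,-.03))"
```

```text
top blue 768 (array([ 485.6, -116. ]), array([96. , 55.6]), -65.0)
top green 527 (array([653.3, -11.9]), array([59.6, 47.7]), -83.0)
[([0.48, -0.1054, 0.0193], 0.76)]
scene red 692 (array([ 476.5, -295.5]), array([88.1, 54.3]), -86.5)
scene blue 1207 (array([ 485.2, -105.7]), array([113.5,  62.5]), -63.7)
scene green 633 (array([657.1,  -9.4]), array([60.1, 44.9]), -82.4)
[([0.4823, -0.1031, 0.0142], 0.6)]
at [ 0.475  -0.2976  0.0892] yaw -86.0 tilt 0.15 gap 0.0855 F [ 0.5 -0.   0.4] t 37.3
(0.485, -0.106, 0.08, -64.5) shift [-0.1904 -0.0233  0.0092] len 0.192 then turn z -21.5
(0.485, -0.106, -0.03) shift [ 0.   -0.    0.11] len 0.11 then turn z 0
```

Call:
play_rows(commands=[-0.0476,-0.0056,0,0,0,0,1,-0.0476,-0.0056,0,0,0,0,1,-0.0476,-0.0056,0,0,0,0,1,-0.0475,-0.0055,0,0,0,0,1,0,0,0,0,0,-7.2,1,0,0,0,0,0,-7.2,1,0,0,0,0,0,-7.2,1,0,0,0.03,0,0,0,1,0,0,0,0,0,0,1,0,0,0,0,0,0,1])

```text
time_s: 38.52
tcp_pos: [0.4847, -0.1067, 0.0609]
eef_rot: [0.846, -0.533, -0.0, -0.0]
wrist_force: [-0.1, -0.1, -0.0]
finger_gap: 0.0854
finger_force: 0.0
```

```bash
python3 -c "
from h import *
go((.484,-.1065,-.034,-64.4))"
```

```text
at [ 0.4847 -0.1067  0.0609] yaw -64.4 tilt 0.01 gap 0.0854 F [-0.1 -0.1 -0. ] t 38.5
(0.484, -0.1065, -0.034, -64.4) shift [-0.0005  0.0005  0.0949] len 0.095 then turn z 0.0
```

Call:
play_rows(commands=[0,0,0.045,0,0,0,1,0,0,0.03,0,0,0,1,0,0,0.014,0,0,0,1,0,0,0.005,0,0,0,1,0,0,0,0,0,0,1,0,0,0,0,0,0,-1,0,0,0,0,0,0,-1,0,0,0,0,0,0,-1,0,0,0,0,0,0,-1,0,0,0,0,0,0,-1])

```text
time_s: 39.78
tcp_pos: [0.485, -0.1069, -0.0323]
eef_rot: [0.846, -0.533, 0.001, -0.0]
wrist_force: [-0.8, 0.2, 6.2]
finger_gap: 0.0614
finger_force: 66.0
```

```bash
python3 -c "
from h import *
go()"
```

```text
at [ 0.485  -0.1069 -0.0323] yaw -64.4 tilt 0.11 gap 0.0614 F [-0.8  0.2  6.2] t 39.8
```

Call:
play_rows(commands=[0,0,-0.02,0,0,0,-1,0,0,-0.03,0,0,0,-1,0,0,0,0,0,0,-1])

```text
time_s: 40.15
tcp_pos: [0.4855, -0.1071, 0.0182]
eef_rot: [0.846, -0.533, 0.002, -0.0]
wrist_force: [-0.0, -0.2, -4.0]
finger_gap: 0.0614
finger_force: 67.0
```

```bash
python3 -c "
from h import *
go((.6742,-.209,.02,-74.2))"
```

```text
at [ 0.4855 -0.1071  0.0182] yaw -64.4 tilt 0.23 gap 0.0614 F [-0.  -0.2 -4. ] t 40.1
(0.6742, -0.209, 0.02, -74.2) shift [ 0.1735 -0.1261 -0.0018] len 0.215 then turn z 9.8
```

Call:
play_rows(commands=[0.0347,-0.0252,0,0,0,0,-1,0.0347,-0.0252,0,0,0,0,-1,0.0347,-0.0252,0,0,0,0,-1,0.0347,-0.0252,0,0,0,0,-1,0.0347,-0.0253,0,0,0,0,-1,0,0,0,0,0,5,-1,0,0,0,0,0,4.8,-1,0,0,0.022,0,0,0,-1,0,0,0,0,0,0,-1,0,0,0,0,0,0,-1])

```text
time_s: 41.4
tcp_pos: [0.6732, -0.2086, -0.0056]
eef_rot: [0.798, -0.603, -0.0, 0.0]
wrist_force: [0.3, -0.5, -3.3]
finger_gap: 0.0612
finger_force: 66.9
```

```bash
python3 -c "
from h import *
go((.6742,-.209,-.026,-74.2))"
```

```text
at [ 0.6732 -0.2086 -0.0056] yaw -74.2 tilt 0.03 gap 0.0612 F [ 0.3 -0.5 -3.3] t 41.4
(0.6742, -0.209, -0.026, -74.2) shift [ 0.0007 -0.0009  0.0204] len 0.02 then turn z 0.0
```

Call:
play_rows(commands=[0,-0.001,0.01,0,0,0,-1,0,0,0.006,0,0,0,-1,0,0,0.003,0,0,0,-1,0,0,0.001,0,0,0,-1,0,0,0.001,0,0,0,-1,0,0,0,0,0,0,-1])

```text
time_s: 42.15
tcp_pos: [0.6743, -0.2084, -0.0262]
eef_rot: [0.798, -0.603, 0.0, -0.0]
wrist_force: [1.2, 0.8, -3.6]
finger_gap: 0.0611
finger_force: 67.1
```

Call:
play_rows(commands=[0,0,0.001,0,0,0,-1,0,0,0.0005,0,0,0,-1,0,0,0,0,0,0,-1])

```text
time_s: 42.52
tcp_pos: [0.6743, -0.2084, -0.0263]
eef_rot: [0.798, -0.603, 0.001, -0.0]
wrist_force: [-4.5, 2.1, 7.2]
finger_gap: 0.0608
finger_force: 68.5
```

Call:
play_rows(commands=[0,0,0,0,0,0,1,0,0,0,0,0,0,1,0,0,0,0,0,0,1,0,0,0,0,0,0,1,0,0,-0.05,0,0,0,1,0,0,-0.05,0,0,0,1,0,0,-0.05,0,0,0,1,0.05,0.02,-0.02,0,0,0,1,0.05,0.02,0,0,0,0,1,0.05,0.02,0,0,0,0,1,0,0,0,0,0,0,1,0,0,0,0,0,0,1])

```text
time_s: 44.02
tcp_pos: [0.6573, -0.3687, 0.1419]
eef_rot: [0.798, -0.603, -0.0, -0.0]
wrist_force: [0.9, 0.7, -0.2]
finger_gap: 0.0853
finger_force: 0.0
```

```bash
python3 -c "
from h import *
for nm in('top','scene'):
  d=camera(nm);C=colors(d)
  for n,c,lo,hi,r in(('red',(.476,-.298),.033,.06,.08),('blue',(.674,-.208),.033,.06,.08),('green',(.657,-.01),.033,.06,.06),('blue',(.435,.268),.06,.1,.12)):
    P=sel(d,C[n],lo,hi,c,r)
    if len(P)>10: print(nm,n,len(P),rect(P),P[:,2].mean().round(4))
  print([(r['at'],r['confidence']) for r in pinpoint(nm,'tray_handle')])
  cv2.imwrite(f'pics/end_{nm}.png',d['frame'])
go()"
```

```text
top red 356 (array([ 474.2, -324.2]), array([54.1, 40.4]), 4.7) 0.0425
top blue 1287 (array([ 671.7, -210.1]), array([116.8,  62.4]), -73.9) 0.0447
top green 25 (array([672. ,  12.4]), array([20.4, 10.1]), -50.0) 0.0396
top blue 2684 (array([433.7, 265.3]), array([135.2, 117.3]), -84.0) 0.0711
[]
scene red 694 (array([ 476.4, -295.6]), array([88.7, 53.9]), -86.8) 0.0437
scene blue 1372 (array([ 674.6, -207. ]), array([114.9,  61.2]), -74.7) 0.0459
scene green 630 (array([656.9,  -9.5]), array([59.8, 45.5]), -82.0) 0.0417
scene blue 3180 (array([437. , 267.7]), array([132.9, 117.4]), -84.1) 0.0727
[([0.4339, 0.2659, 0.1053], 0.89)]
at [ 0.6578 -0.3677  0.1425] yaw -74.1 tilt 0.01 gap 0.0853 F [ 0.1 -0.1 -0.2] t 44.2
```

View pics/end_scene.png

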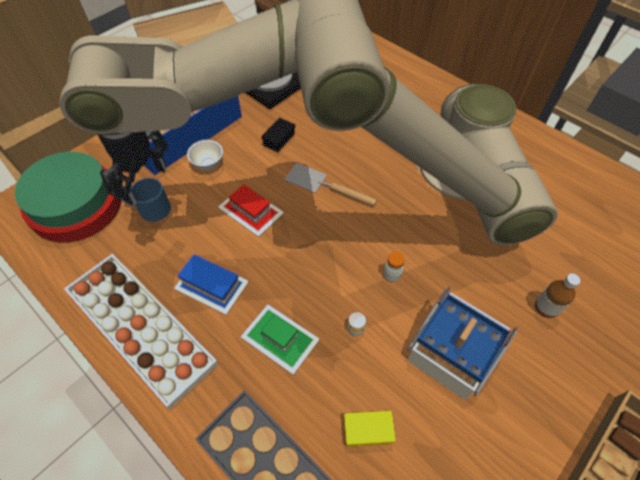

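All three tins lie centred on their platters (250,205; 208,278; 280,335), and the tray is back at its starting pose. The gripper is open and touches nothing. Handing in.

```bash
python3 -c "
from bench import *
print(close_job())"
```

```text
the job is handed in; nothing more can be done
None
```

The job is handed in at about 44 s (verdict not shown): the stamp was upright in the compartment when released, the tray is back down, each tin measured within about 3 mm of its platter's centre, and the gripper is open and clear.

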